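# Hold a glass cell in the lamp's beam

### The job

Someone has parked the roll of sealing film over the short post in the middle of the optical rail, where it blocks the lamp's beam: slide it up off the post and set it down, standing on end, on the free bench top. Then take the long glass cell out of its rack with the fingers on its two broad frosted faces only, never on the clear end windows, and hold it upright and still in the beam between lamp and screen, so that the light goes in through the middle of one end window and out through the other. Finish while still holding the cell there, in the gripper alone and touching nothing else; leave the short cell, the culture dishes and the bottle where they are.

Things in the scene. Friction and masses are not known exactly. Their poses are not given: they have to be found in the camera images.
- optical_rail: Fixed aluminium rail, 440 mm long (its y), 60 mm wide, 30 mm high; origin: centre of its underside, on the bench; z up, +y towards the lamp; within 0.25 rad of the world axes. Three black riders (58 mm high, knobs 50 mm out on the -x side) carry lamp (+y), short post (middle) and screen (-y). The beam is a thin level pencil of light above the rail's y axis (x = 0), 138 mm above the bench.
- lamp_lens (a point): Centre of the lamp's lens, where the beam leaves, at y = +104 mm on the rail, 138 mm above the bench. The black round lamp, 51 mm in diameter, lies behind it to y = +205 mm; its top is 164 mm above the bench.
- screen_centre (a point): Centre of the cross on the white screen, where the beam ends, at y = -134 mm on the rail, 138 mm above the bench, 238 mm from the lens. The screen is an upright square plate across the beam, 90 by 90 mm, 4 mm thick, from 93 to 183 mm above the bench.
- post_top (a point): Centre of the top of the short steel post, at the rail's middle (x = y = 0), 113 mm above the bench, 25 mm below the beam. The post is 14 mm in diameter and stands 18 mm out of a holder 36 mm in diameter, whose top is 95 mm above the bench.
- film_roll: Roll of off-white sealing film on a card core, standing on end over the short post: outside diameter 56 mm, 50 mm high, bore 26 mm, about 80 g. It rests loosely on the holder (underside 95 mm, top 145 mm above the bench), the post 18 mm up its bore. Origin: centre of its underside; z is its axis, up.
- cell_rack: Fixed grey plastic block, 64 mm (its x) by 104 mm (its y), 30 mm high, on the bench at the robot's left or right. Three slots, 44.5 mm long (along x) by 14.5 mm wide, at y = -33, 0, +33 mm, floor 15 mm above the bench. The cells stand in the outer slots, long one in either; the middle slot is empty. Origin: centre of its underside.
- long_cell: Long glass cell (cuvette): 42.5 mm long (its x), 12.5 mm wide (its y), 45 mm high plus a 3 mm white lid (40.5 by 10.5 mm), about 24 g. The broad faces (facing +y and -y) are frosted; the narrow ends (facing +x and -x) are clear windows, 3 mm thick. Origin: centre of its underside; z up. In the rack its lower 15 mm are in the slot.
- window_a (a point): Centre of the long cell's clear end window at its +x end, 21.25 mm from the cell's middle, 22.5 mm above the cell's underside.
- window_b (a point): Centre of the other clear end window, at the cell's -x end, 22.5 mm above the cell's underside.
- short_cell: The short glass cell, 22.5 mm long, 12.5 mm wide, 45 mm high plus a lid of 3 mm, loose in the other outer slot of the rack, 66 mm from the long cell. To be left alone. Origin: centre of its underside.
- dish_stack: Stack of four round culture dishes fixed together, 92 mm in diameter, 60 mm high, on the bench on the side of the robot where the rack is not. To be left alone. Origin: centre of its underside.
- dish_pile: Pile of three round culture dishes fixed together, 92 mm in diameter, 45 mm high, on the bench at the right of the rail. To be left alone. Origin: centre of its underside.
- reagent_bottle: Brown glass bottle with a black cap, 56 mm in diameter, 105 mm high, on the bench at the left of the rail. To be left alone. Origin: centre of its underside.
Things that resemble listed ones, but are neither listed nor needed, are in the scene too. There is more than one size of the film_roll; the job needs the larger. Leave any brown look-alike of the long_cell alone.

How it is judged:
By the outcome, as a careful person would: the job done as asked, in the order asked, and still so for the second after the job is handed in, while the arm keeps its last pose, push and grip.
It also fails if it takes over 54 s, if anything falls off the work surface, if the arm or the gripper's body presses on something with over 40 N, if the wrist force passes 120 N, or if a joint passes its speed limit or range.

### The arm

A 6-joint arm with a two-finger parallel gripper is mounted at the origin on the work surface. World frame = base frame: x ahead of the robot, y to its left, z up, the work surface at z = 0. Lengths are in m, angles in rad, forces in N, time in s.
With the tool pointing down it reaches from about 0.35 to 0.775 m from the base axis. Payload 5.5 kg.
Tool frame: the origin (TCP) lies midway between the tips of the shut fingers; the grasp point (between the pads) lies 19 mm behind it; z points along the fingers, y is the line along which they close (so a half turn about z gives the same grasp; the last joint's range is limited). The gripper opens to 85 mm and grips with 20 to 120 N. Pads are 22 mm wide; open, the fingers measure 114 mm over their backs; the gripper's body (76 mm by 85 mm) begins 54 mm behind the grasp point. The pads swing forward as they close: fully open they stand 13 mm farther back than shut.
Start: joints at [1.101, 0.313, 0.046, 1.304, 0, 1.431], TCP at [0.186, 0.544, 0.231] pointing down, gripper open.
Joint ranges: [-2.76, 2.76], [-0.86, 1.69], [-1.03, 1.26], [-2.2, 2.34], [-1.47, 1.5], [-3.14, 3.14]. Speed limits (rad/s): [2.57, 2.57, 3.14, 3.14, 3.14, 3.14].

### API

Orientations are given as a unit quaternion [w, x, y, z].
In Python, from workcell import env gives the robot as it stands. The module is installed in compiled form; this text tells all that it offers.
- The arm moves only by the tool carry_out, never from a script. Its argument "series" is a list of rows, each an object with "delta_rot": the turn, a rotation vector about the world's x, y, z normalised to -1 to 1, where 1 is 0.1 rad, a list of three; "travel": the shift along the world's x, y, z normalised to -1 to 1, where 1 is 0.025 m, a list of three; "fingers": the closure, from -1 (fully open) to 1 (shut). In form: [{"delta_rot": [ax, ay, az], "travel": [tx, ty, tz], "fingers": fingers}, ...]. A call has 1 to 5 rows; each row shifts and turns the commanded pose from where the row before left it; what a row does not reach is not made up. A row lasts 1/8 s, in which the tool goes at most 62.5 mm and 10.7 degrees, less where a joint would pass 70% of its speed; a pose out of reach is approached as far as the arm can. A call with a number of a shift or a turn outside -1 to 1 is refused whole. A call with a gripper value outside its range is refused whole. The fingers move at their own pace and stop on an object; "squeeze" is the grip in N (left out, the last holds). Time passes only in rows, so rows that do not move let the fingers close. It gives the time, the measured TCP pose, the force, the opening and the grip force at its end, in the units of the state.
- env.get_state(): the state, without advancing time (a new reading comes with each control period).
- env.read_camera(name): name is "scene" or "top" or "wrist"; returns a dict with "color" (420x560x3 uint8, red, green, blue), "fx", "fy", "cx", "cy" (pixels), "world_from_camera" (4x4, takes a point from camera to world coordinates); the wrist camera has in their place "hand_eye" (4x4, takes a point from camera to tool coordinates, whose origin is the TCP and whose axes are the flange's). Camera axes: x right, y up, looking along -z (the intrinsics and any distortion apply to the point x, -y, -z); pixel columns grow to the right and rows downward; lengths in m; the calibration is good to about 2 mm. The wrist camera is an equidistant fisheye: a pixel r from the principal point sees the ray r / f radians off the axis. A picture is of the moment at which its call begins: read the wrist's pose just before it. There is no depth.
- env.hand_in(): hands the job in; it is judged then, once.
The state is a dict: "clock": time; "joint_pos": joint angles; "qvel": joint speeds; "tau": joint torques, N m; "tcp_pos": TCP position; "orientation": TCP orientation; "wrist_force": force on the tool from outside, world axes, zero at the start; "ft_torque": the same for the moment, N m; "finger_gap": finger opening in m; "grip_force": force on a finger pad.
Only numpy, scipy, OpenCV 4.12 (cv2) and the standard library are available. Lean on these libraries where they do the work, as an engineer would, in place of code of your own. Each camera call takes 0.05 s, during which the arm holds its last target. There are 200 camera calls.

## Working session

There is one attempt and no reset: what is moved stays moved. The work goes in short steps, Python scripts to look and compute and a tool call to move; the robot and the scene stay as the last step left them, time stands still between calls to the robot, and variables do not carry over. Pictures are saved under pics/ and viewed, at most 10 in all, crops included, and the job is handed in when it is done.

Besides the shell and the picture viewer there is one more tool, called after "Request:" as name(argument=value, ...), one argument or row to a line, values as JSON. carry_out: Moves the arm, as the interface text tells. Its arguments: {"type":"object","properties":{"series":{"type":"array","items":{"type":"object","properties":{"delta_rot":{"type":"array","items":{"type":"number"}},"travel":{"type":"array","items":{"type":"number"}},"fingers":{"type":"number"}}}},"squeeze":{"type":"number"}},"required":["series"]}

```bash
mkdir -p pics; cat > h.py <<'E'
import numpy as np, cv2
from workcell import env
def save(n,f):
    c=env.read_camera(n); cv2.imwrite(f,c["color"][:,:,::-1]); return c
def ray(c,u,v):
    d=np.array([(u-c["cx"])/c["fx"],-(v-c["cy"])/c["fy"],-1.0]); T=np.array(c["world_from_camera"])
    return T[:3,3],T[:3,:3]@d
def onz(c,u,v,z):
    o,d=ray(c,u,v); return o+d*(z-o[2])/d[2]
def proj(c,p):
    T=np.linalg.inv(np.array(c["world_from_camera"])); q=T[:3,:3]@np.array(p)+T[:3,3]
    return c["cx"]+c["fx"]*q[0]/-q[2], c["cy"]-c["fy"]*q[1]/-q[2]
E
python3 - <<'E'
from h import *
a=save("top","pics/top.png"); b=save("scene","pics/scene.png")
for c in(a,b): print({k:np.round(v,4).tolist() if k!="color" else 0 for k,v in c.items()})
print(env.get_state())
E
```

```text
{'color': 0, 'fx': 543.4625, 'fy': 543.4625, 'cx': 284.736, 'cy': 209.7639, 'world_from_camera': [[0.0167, 0.9877, -0.1557, 0.4124], [-0.9998, 0.0176, 0.0046, -0.0107], [0.0073, 0.1556, 0.9878, 1.4502], [0.0, 0.0, 0.0, 1.0]]}
{'color': 0, 'fx': 472.0925, 'fy': 472.0925, 'cx': 278.8409, 'cy': 215.6222, 'world_from_camera': [[0.1372, -0.8541, 0.5016, 1.2172], [0.9905, 0.1184, -0.0694, -0.087], [-0.0001, 0.5064, 0.8623, 1.1164], [0.0, 0.0, 0.0, 1.0]]}
{'clock': 0.1, 'joint_pos': array([1.10142484e+00, 3.13930450e-01, 4.51203153e-02, 1.30360236e+00,
       1.84554601e-05, 1.43122605e+00]), 'qvel': array([ 9.68407633e-05, -2.22062755e-03,  1.81801971e-03, -9.29949675e-04,
       -6.98709171e-04, -1.58467716e-03]), 'tau': array([ 3.97149284e-03, -4.81729531e+01,  2.99241775e+01,  1.28428568e-02,
       -1.25929146e-04, -2.80378259e-05]), 'tcp_pos': array([0.18600248, 0.54361779, 0.23050645]), 'orientation': array([-2.51057559e-04,  1.64154240e-01,  9.86434353e-01, -7.68150448e-04]), 'wrist_force': array([-0.03178466,  0.25367931, -0.38871512]), 'ft_torque': array([ 0.01211046, -0.00500206,  0.00763256]), 'grip_force': 0.0, 'finger_gap': 0.0853548576532871}
```

View pics/top.png

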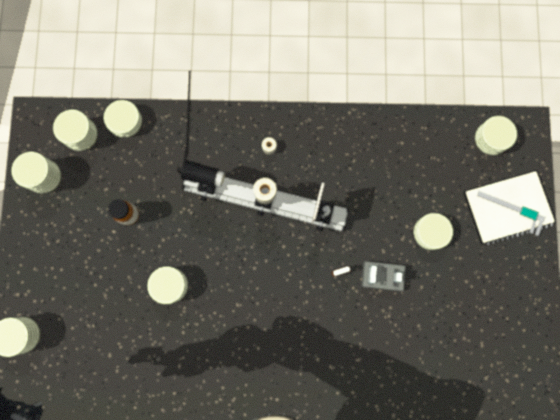

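View pics/scene.png

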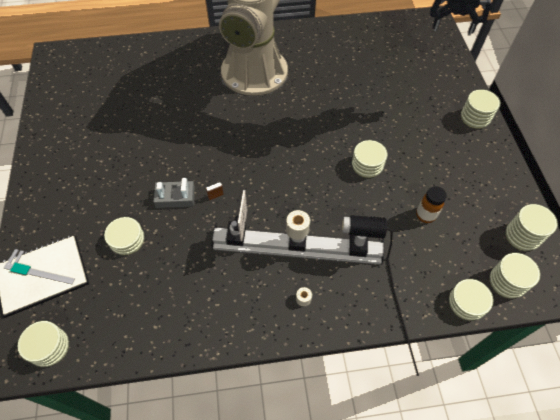

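Top view: the large roll is at (264,188), the rail runs from (185,185) to (346,222), and the rack is at (384,276) with the long lid at (374,275). The small roll is at (269,145) and the brown cell at (341,271). I'll zoom in on the rail and rack for measuring.

```bash
python3 - <<'E'
from h import *
t=cv2.imread("pics/top.png"); s=cv2.imread("pics/scene.png")
a=cv2.resize(t[150:235,172:357],None,fx=4.3,fy=4.3,interpolation=cv2.INTER_CUBIC)  # 795x365
b=cv2.resize(t[255:300,325:415],None,fx=4.3,fy=4.3,interpolation=cv2.INTER_CUBIC)
d=cv2.resize(s[170:215,145:235],None,fx=4.3,fy=4.3,interpolation=cv2.INTER_CUBIC)
im=np.zeros((600,800,3),np.uint8); im[:a.shape[0],:a.shape[1]]=a
im[380:380+b.shape[0],:b.shape[1]]=b; im[380:380+d.shape[0],400:400+d.shape[1]]=d
cv2.imwrite("pics/z1.png",im)
e=cv2.resize(s[185:270,205:390],None,fx=4.3,fy=4.3,interpolation=cv2.INTER_CUBIC)
cv2.imwrite("pics/z2.png",e)
E
```

```text
(no output)
```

View pics/z1.png

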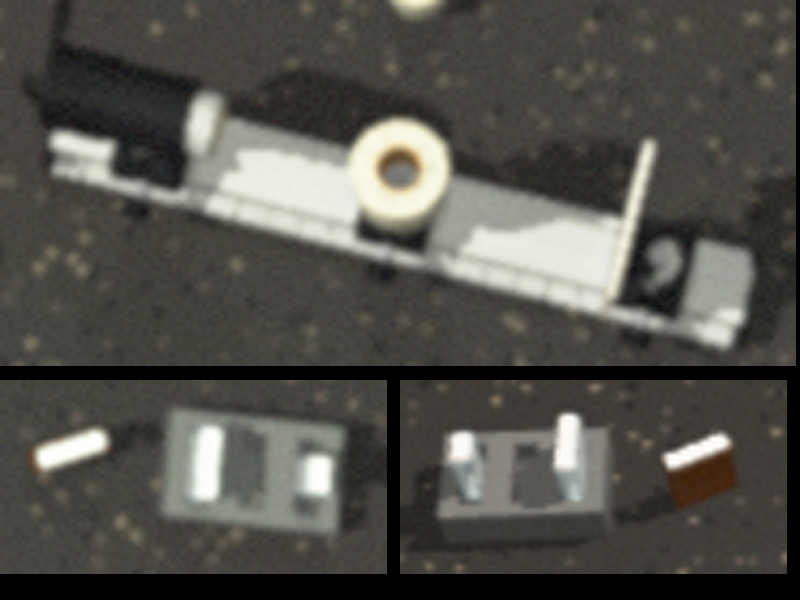

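View pics/z2.png

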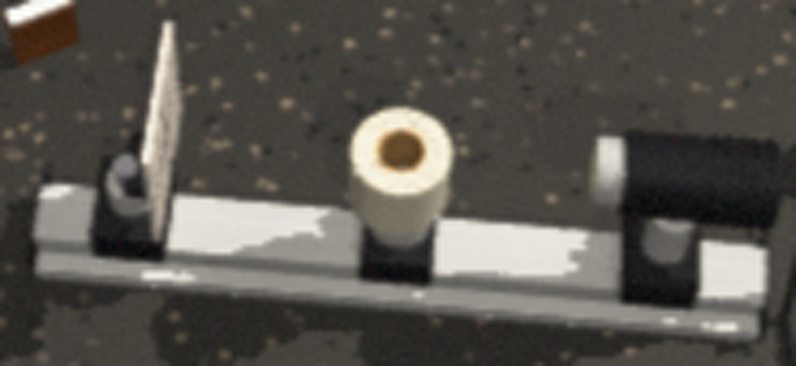

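z1 and z2 show the roll's top centre at z1 (400,169) and z2 (401,151). The screen's top edge runs (650,142)–(612,300), the lens is at about (207,120), the long lid is at (207,463) and the rack corners are (168,408), (345,425), (338,533), (162,515).

```bash
cat >> h.py <<'E'
def cr(X,Y,ox,oy,k=4.3): return (X+.5)/k-.5+ox,(Y+.5)/k-.5+oy
def tri(c1,p1,c2,p2):
    o1,d1=ray(c1,*p1);o2,d2=ray(c2,*p2)
    s=np.linalg.lstsq(np.c_[d1,-d2],o2-o1,rcond=None)[0]; return (o1+s[0]*d1+o2+s[1]*d2)/2, np.linalg.norm(o1+s[0]*d1-o2-s[1]*d2)
E
python3 - <<'E'
from h import *
np.set_printoptions(precision=4,suppress=True)
T=env.read_camera("top");S=env.read_camera("scene")
A=lambda X,Y:cr(X,Y,172,150); B=lambda X,Y:cr(X,Y-380,325,255); D=lambda X,Y:cr(X-400,Y-380,145,170); F=lambda X,Y:cr(X,Y,205,185)
P=lambda n,c,p,z:print(n,onz(c,*p,z))
P("roll T",T,A(400,169),.145);P("roll S",S,F(401,151),.145);print(tri(T,A(400,169),S,F(401,151)))
P("railedge T l",T,A(52,172),0.0);P("railedge T r",T,A(732,345),.0);P("r far",T,A(752,245),.03)
P("screen T top1",T,A(650,142),.183);P("top2",T,A(612,300),.183)
P("S rail bottom l",S,F(37,275),0);P("S r",S,F(757,337),0)
P("S top near-left",S,F(37,248),.03);P("S top far-left",S,F(45,185),.03);P("S top near-r",S,F(768,305),.03)
P("lens T",T,A(207,120),.15)
P("lens S",S,F(600,170),.138)
# rack and lids
for q in[(168,408),(345,425),(338,533),(162,515)]:P("rack",T,B(*q),.03)
for q in[(207,463),(209,427),(205,500)]:P("longlid",T,B(*q),.063)
P("long S",S,D(568,440),.063)
for q in[(440,433),(607,428)]:P("rackS",S,D(*q),.03)
P("brown T",T,B(70,450),.04)
for n,u,v,z in[("dish r",433,232,.045),("stack?",167,286,.06),("bottle",122,210,.105),("small roll",269,144,.03),("d3",122,119,.05)]:P(n,T,(u,v),z)
E
```

```text
roll T [0.6689 0.0332 0.145 ]
roll S [0.6695 0.0343 0.145 ]
(array([0.6691, 0.0338, 0.1444]), np.float64(0.0011727821723349014))
railedge T l [0.6915 0.2576 0.    ]
railedge T r [ 0.5892 -0.1719  0.    ]
r far [ 0.6478 -0.1809  0.03  ]
screen T top1 [ 0.6792 -0.1061  0.183 ]
top2 [ 0.5905 -0.0858  0.183 ]
S rail bottom l [ 0.6437 -0.1823  0.    ]
S r [0.7449 0.2444 0.    ]
S top near-left [ 0.6411 -0.1785  0.03  ]
S top far-left [ 0.5985 -0.1707  0.03  ]
S top near-r [0.7382 0.2471 0.03  ]
lens T [0.6943 0.1433 0.15  ]
lens S [0.6927 0.1423 0.138 ]
rack [ 0.5043 -0.2256  0.03  ]
rack [ 0.4959 -0.333   0.03  ]
rack [ 0.431  -0.3276  0.03  ]
rack [ 0.44   -0.2216  0.03  ]
longlid [ 0.4702 -0.2435  0.063 ]
longlid [ 0.4914 -0.2448  0.063 ]
longlid [ 0.4485 -0.2421  0.063 ]
long S [ 0.47   -0.2426  0.063 ]
rackS [ 0.4297 -0.3294  0.03  ]
rackS [ 0.4406 -0.2221  0.03  ]
brown T [ 0.4775 -0.165   0.04  ]
dish r [ 0.5822 -0.4046  0.045 ]
stack? [0.4311 0.2773 0.06  ]
bottle [0.6167 0.3898 0.105 ]
small roll [0.8151 0.0281 0.03  ]
d3 [0.871  0.4218 0.05  ]
```

Roll axis is about (0.669, 0.034), rail yaw about −0.232, long cell about (0.470, −0.243) with rack yaw about −0.075. Starting to move.

Request:
carry_out(
  series=[
    {"delta_rot":[0,0,0.5],"travel":[0.92,-0.97,0],"fingers":-1},
    {"delta_rot":[0,0,0.46],"travel":[0.92,-0.97,0],"fingers":-1},
    {"delta_rot":[0,0,0],"travel":[0.92,-0.97,0],"fingers":-1},
    {"delta_rot":[0,0,0],"travel":[0.92,-0.97,0],"fingers":-1},
    {"delta_rot":[0,0,0],"travel":[0.92,-0.97,0],"fingers":-1},
  ],
  squeeze=30,
)

```text
clock: 0.82
tcp_pos: [0.3018, 0.4219, 0.2312]
orientation: [-0.0, 0.117, 0.993, -0.0]
wrist_force: [0.1, 0.7, 0.5]
finger_gap: 0.0853
grip_force: 0.0
```

Request:
carry_out(
  series=[
    {"delta_rot":[0,0,0],"travel":[0.92,-0.97,0],"fingers":-1},
    {"delta_rot":[0,0,0],"travel":[0.92,-0.97,0],"fingers":-1},
    {"delta_rot":[0,0,0],"travel":[0.92,-0.97,0],"fingers":-1},
    {"delta_rot":[0,0,0],"travel":[0.92,-0.97,0],"fingers":-1},
    {"delta_rot":[0,0,0],"travel":[0.92,-0.97,0],"fingers":-1},
  ],
)

```text
clock: 1.45
tcp_pos: [0.4168, 0.3006, 0.2312]
orientation: [-0.0, 0.117, 0.993, 0.0]
wrist_force: [1.0, 1.2, -0.5]
finger_gap: 0.0851
grip_force: 0.0
```

Request:
carry_out(
  series=[
    {"delta_rot":[0,0,0],"travel":[0.92,-0.97,0],"fingers":-1},
    {"delta_rot":[0,0,0],"travel":[0.92,-0.97,0],"fingers":-1},
    {"delta_rot":[0,0,0],"travel":[0.92,-0.97,0],"fingers":-1},
    {"delta_rot":[0,0,0],"travel":[0.92,-0.97,0],"fingers":-1},
    {"delta_rot":[0,0,0],"travel":[0.92,-0.97,0],"fingers":-1},
  ],
)

```text
clock: 2.08
tcp_pos: [0.5318, 0.1794, 0.2311]
orientation: [-0.0, 0.117, 0.993, 0.0]
wrist_force: [0.6, 0.4, -0.4]
finger_gap: 0.0853
grip_force: 0.0
```

Request:
carry_out(
  series=[
    {"delta_rot":[0,0,0],"travel":[0.92,-0.97,0],"fingers":-1},
    {"delta_rot":[0,0,0],"travel":[0.92,-0.97,0],"fingers":-1},
    {"delta_rot":[0,0,0],"travel":[0.92,-0.97,0],"fingers":-1},
    {"delta_rot":[0,0,0],"travel":[0.92,-0.97,0],"fingers":-1},
    {"delta_rot":[0,0,0],"travel":[0,0,0],"fingers":-1},
  ],
)

```text
clock: 2.7
tcp_pos: [0.6244, 0.0814, 0.2304]
orientation: [-0.0, 0.118, 0.993, -0.0]
wrist_force: [-1.0, -0.1, -0.2]
finger_gap: 0.0855
grip_force: 0.0
```

Request:
carry_out(
  series=[
    {"delta_rot":[0,0,0],"travel":[0.9,-0.95,0],"fingers":-1},
    {"delta_rot":[0,0,0],"travel":[0.88,-0.95,0],"fingers":-1},
    {"delta_rot":[0,0,0],"travel":[0,0,0],"fingers":-1},
    {"delta_rot":[0,0,0],"travel":[0,0,-0.8],"fingers":-1},
    {"delta_rot":[0,0,0],"travel":[0,0,0],"fingers":-1},
  ],
)

```text
clock: 3.32
tcp_pos: [0.6658, 0.037, 0.2097]
orientation: [-0.002, 0.116, 0.993, 0.0]
wrist_force: [0.4, 1.0, -0.7]
finger_gap: 0.0855
grip_force: 0.0
```

```bash
python3 - <<'E'
from h import *
s=env.get_state();print(s["tcp_pos"]);c=save("wrist","pics/w1.png")
print({k:np.round(v,4).tolist() for k,v in c.items() if k!="color"})
E
```

```text
[0.6657895  0.03704131 0.20973868]
{'fx': 325.1923, 'fy': 325.1923, 'cx': 276.2012, 'cy': 206.3294, 'hand_eye': [[0.001, 0.9498, 0.3127, 0.0809], [1.0, -0.0012, 0.0004, 0.0019], [0.0007, 0.3127, -0.9498, -0.1438], [0.0, 0.0, 0.0, 1.0]]}
```

View pics/w1.png

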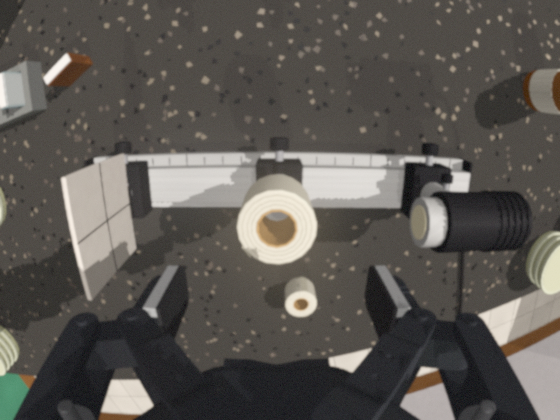

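Wrist view: bore centre ≈ (277,228), screen cross ≈ (107,221), lens face centre ≈ (428,222).

```bash
cat >> h.py <<'E'
from scipy.spatial.transform import Rotation as Ro
def wray(c,s,u,v):
    a,b=u-c["cx"],v-c["cy"]; r=np.hypot(a,b); th=r/c["fx"]
    k=np.sin(th)/max(r,1e-9); d=np.array([a*k,-b*k,-np.cos(th)])
    w,x,y,z=s["orientation"]; R=Ro.from_quat([x,y,z,w]).as_matrix(); H=np.array(c["hand_eye"])
    return s["tcp_pos"]+R@H[:3,3], R@H[:3,:3]@d
def wz(c,s,u,v,z):
    o,d=wray(c,s,u,v); return o+d*(z-o[2])/d[2]
E
python3 - <<'E'
from h import *
s=env.get_state();c=env.read_camera("wrist")
for n,u,v,z in[("roll",277,228,.145),("screen",107,221,.138),("lens",428,222,.138),("knob",279,143,.05)]: 
  p=wz(c,s,u,v,z); print(n,p.round(4), "perp",round(p[0]*.973-p[1]*.23,4))
E
```

```text
roll [0.6707 0.0383 0.145 ] perp 0.6437
screen [ 0.6386 -0.0914  0.138 ] perp 0.6424
lens [0.6965 0.1519 0.138 ] perp 0.6428
knob [0.625  0.0512 0.05  ] perp 0.5964
```

Request:
carry_out(
  series=[
    {"delta_rot":[0,0,0],"travel":[0.16,-0.04,-0.6],"fingers":-1},
    {"delta_rot":[0,0,0],"travel":[0,0,-0.9],"fingers":-1},
    {"delta_rot":[0,0,0],"travel":[0,0,-0.9],"fingers":-1},
    {"delta_rot":[0,0,0],"travel":[0,0,-0.9],"fingers":-1},
    {"delta_rot":[0,0,0],"travel":[0,0,-0.8],"fingers":-1},
  ],
)

```text
clock: 4.05
tcp_pos: [0.6716, 0.035, 0.1075]
orientation: [-0.0, 0.117, 0.993, 0.0]
wrist_force: [0.4, -0.1, 0.4]
finger_gap: 0.0852
grip_force: 0.0
```

Request:
carry_out(
  series=[
    {"delta_rot":[0,0,0],"travel":[0,0,0],"fingers":-1},
    {"delta_rot":[0,0,0],"travel":[0,0,0],"fingers":-1},
  ],
)

```text
clock: 4.3
tcp_pos: [0.6722, 0.0348, 0.1094]
orientation: [0.0, 0.117, 0.993, 0.0]
wrist_force: [-0.5, 0.8, 0.8]
finger_gap: 0.0855
grip_force: 0.0
```

Request:
carry_out(
  series=[
    {"delta_rot":[0,0,0],"travel":[-0.1,0.03,-0.14],"fingers":-1},
    {"delta_rot":[0,0,0],"travel":[0,0,0],"fingers":1},
    {"delta_rot":[0,0,0],"travel":[0,0,0],"fingers":1},
    {"delta_rot":[0,0,0],"travel":[0,0,0],"fingers":1},
    {"delta_rot":[0,0,0],"travel":[0,0,0],"fingers":1},
  ],
  squeeze=25,
)

```text
clock: 4.92
tcp_pos: [0.6696, 0.0355, 0.1058]
orientation: [0.0, 0.117, 0.993, 0.0]
wrist_force: [-0.3, -0.7, 3.0]
finger_gap: 0.0542
grip_force: 27.0
```

Request:
carry_out(
  series=[
    {"delta_rot":[0,0,0],"travel":[0,0,0],"fingers":1},
    {"delta_rot":[0,0,0],"travel":[0,0,0],"fingers":1},
  ],
)

```text
clock: 5.18
tcp_pos: [0.6696, 0.0355, 0.1059]
orientation: [0.0, 0.117, 0.993, 0.0]
wrist_force: [-0.6, -0.4, 4.6]
finger_gap: 0.0543
grip_force: 27.2
```

Request:
carry_out(
  series=[
    {"delta_rot":[0,0,0],"travel":[0,0,0.4],"fingers":1},
    {"delta_rot":[0,0,0],"travel":[0,0,0.8],"fingers":1},
    {"delta_rot":[0,0,0],"travel":[0,0,1],"fingers":1},
    {"delta_rot":[0,0,0],"travel":[0,0,0.8],"fingers":1},
    {"delta_rot":[0,0,0],"travel":[-0.4,0.05,0],"fingers":1},
  ],
)

```text
clock: 5.8
tcp_pos: [0.6603, 0.0367, 0.1817]
orientation: [0.002, 0.117, 0.993, 0.0]
wrist_force: [0.1, -0.9, -1.7]
finger_gap: 0.0544
grip_force: 26.7
```

Request:
carry_out(
  series=[
    {"delta_rot":[0,0,0],"travel":[-0.8,0.1,0],"fingers":1},
    {"delta_rot":[0,0,0],"travel":[-1,0.15,0],"fingers":1},
    {"delta_rot":[0,0,0],"travel":[-1,0.15,0],"fingers":1},
    {"delta_rot":[0,0,0],"travel":[-1,0.15,0],"fingers":1},
    {"delta_rot":[0,0,0],"travel":[-1,0.15,0],"fingers":1},
  ],
)

```text
clock: 6.42
tcp_pos: [0.5367, 0.0546, 0.1788]
orientation: [-0.001, 0.117, 0.993, -0.0]
wrist_force: [0.6, 0.0, -0.1]
finger_gap: 0.0545
grip_force: 26.7
```

Request:
carry_out(
  series=[
    {"delta_rot":[0,0,0],"travel":[-1,0.15,0],"fingers":1},
    {"delta_rot":[0,0,0],"travel":[-1,0.15,0],"fingers":1},
    {"delta_rot":[0,0,0],"travel":[-0.6,0.1,0],"fingers":1},
    {"delta_rot":[0,0,0],"travel":[0,0,-0.5],"fingers":1},
    {"delta_rot":[0,0,0],"travel":[0,0,-1],"fingers":1},
  ],
)

```text
clock: 7.05
tcp_pos: [0.4758, 0.0642, 0.1426]
orientation: [0.002, 0.117, 0.993, 0.0]
wrist_force: [0.4, 0.2, -1.3]
finger_gap: 0.0541
grip_force: 26.7
```

Request:
carry_out(
  series=[
    {"delta_rot":[0,0,0],"travel":[0,0,-1],"fingers":1},
    {"delta_rot":[0,0,0],"travel":[0,0,-1],"fingers":1},
    {"delta_rot":[0,0,0],"travel":[0,0,-1],"fingers":1},
    {"delta_rot":[0,0,0],"travel":[0,0,-0.8],"fingers":1},
    {"delta_rot":[0,0,0],"travel":[0,0,0],"fingers":1},
  ],
)

```text
clock: 7.68
tcp_pos: [0.473, 0.0642, 0.0455]
orientation: [-0.002, 0.117, 0.993, -0.0]
wrist_force: [-0.2, -0.6, -1.3]
finger_gap: 0.0544
grip_force: 26.8
```

```bash
python3 - <<'E'
from h import *
s=env.get_state();print(s["tcp_pos"],s["wrist_force"],s["finger_gap"]);c=save("scene","pics/s2.png")
E
```

```text
[0.47295197 0.06417189 0.04549495] [-0.22217535 -0.57225857 -1.28799775] 0.054386785091881655
```

View pics/s2.png

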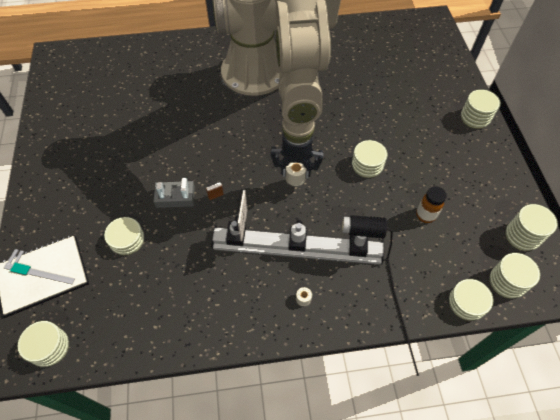

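The roll is in the gripper at (296,173), clear of everything, and the bare post shows at (297,233). Lowering.

Request:
carry_out(
  series=[
    {"delta_rot":[0,0,0],"travel":[0,0,-0.8],"fingers":1},
    {"delta_rot":[0,0,0],"travel":[0,0,-0.4],"fingers":1},
    {"delta_rot":[0,0,0],"travel":[0,0,0],"fingers":1},
    {"delta_rot":[0,0,0],"travel":[0,0,0],"fingers":1},
  ],
)

```text
clock: 8.22
tcp_pos: [0.4748, 0.0643, 0.0184]
orientation: [0.001, 0.117, 0.993, 0.0]
wrist_force: [0.7, 0.1, -1.2]
finger_gap: 0.0541
grip_force: 26.8
```

Request:
carry_out(
  series=[
    {"delta_rot":[0,0,0],"travel":[0,0,-0.22],"fingers":1},
    {"delta_rot":[0,0,0],"travel":[0,0,0],"fingers":1},
    {"delta_rot":[0,0,0],"travel":[0,0,0],"fingers":1},
  ],
)

```text
clock: 8.6
tcp_pos: [0.4742, 0.0643, 0.0124]
orientation: [0.0, 0.117, 0.993, 0.0]
wrist_force: [0.5, -0.5, -0.9]
finger_gap: 0.054
grip_force: 26.8
```

Request:
carry_out(
  series=[
    {"delta_rot":[0,0,0],"travel":[0,0,-0.08],"fingers":1},
    {"delta_rot":[0,0,0],"travel":[0,0,0],"fingers":1},
    {"delta_rot":[0,0,0],"travel":[0,0,0],"fingers":1},
  ],
)

```text
clock: 8.98
tcp_pos: [0.4745, 0.0643, 0.0108]
orientation: [0.0, 0.117, 0.993, 0.0]
wrist_force: [-1.5, -0.8, 5.7]
finger_gap: 0.0539
grip_force: 27.4
```

Request:
carry_out(
  series=[
    {"delta_rot":[0,0,0],"travel":[0,0,0],"fingers":-0.5},
    {"delta_rot":[0,0,0],"travel":[0,0,0],"fingers":-1},
    {"delta_rot":[0,0,0],"travel":[0,0,0],"fingers":-1},
    {"delta_rot":[0,0,0],"travel":[0,0,0.4],"fingers":-1},
    {"delta_rot":[0,0,0],"travel":[0,0,1],"fingers":-1},
  ],
)

```text
clock: 9.6
tcp_pos: [0.4732, 0.0643, 0.0452]
orientation: [-0.001, 0.117, 0.993, -0.0]
wrist_force: [0.3, -0.9, 0.5]
finger_gap: 0.0852
grip_force: 0.0
```

Request:
carry_out(
  series=[
    {"delta_rot":[0,0,0],"travel":[0,0,1],"fingers":-1},
    {"delta_rot":[0,0,0],"travel":[0,0,1],"fingers":-1},
    {"delta_rot":[0,0,0],"travel":[0,0,1],"fingers":-1},
    {"delta_rot":[0,0,0],"travel":[0,0,1],"fingers":-1},
    {"delta_rot":[0,0,0],"travel":[0,-0.5,0.5],"fingers":-1},
  ],
)

```text
clock: 10.22
tcp_pos: [0.475, 0.0518, 0.1598]
orientation: [0.001, 0.116, 0.993, 0.0]
wrist_force: [0.8, -0.4, 0.5]
finger_gap: 0.0854
grip_force: 0.0
```

Request:
carry_out(
  series=[
    {"delta_rot":[0,0,0.4],"travel":[0,-1,0],"fingers":0},
    {"delta_rot":[0,0,0.4],"travel":[0,-1,0],"fingers":0},
    {"delta_rot":[0,0,0.4],"travel":[0,-1,0],"fingers":0},
    {"delta_rot":[0,0,0.4],"travel":[0,-1,0],"fingers":0},
    {"delta_rot":[0,0,0],"travel":[0,-1,0],"fingers":0},
  ],
)

```text
clock: 10.85
tcp_pos: [0.4737, -0.0747, 0.1576]
orientation: [-0.0, 0.037, 0.999, 0.0]
wrist_force: [0.2, -0.6, 1.0]
finger_gap: 0.0427
grip_force: 0.0
```

Request:
carry_out(
  series=[
    {"delta_rot":[0,0,0],"travel":[0,-1,0],"fingers":0},
    {"delta_rot":[0,0,0],"travel":[0,-1,0],"fingers":0},
    {"delta_rot":[0,0,0],"travel":[0,-1,0],"fingers":0},
    {"delta_rot":[0,0,0],"travel":[0,-0.7,0],"fingers":0},
    {"delta_rot":[0,0,0],"travel":[0,0,0],"fingers":0},
  ],
)

```text
clock: 11.48
tcp_pos: [0.474, -0.1669, 0.1576]
orientation: [-0.0, 0.038, 0.999, 0.0]
wrist_force: [-0.4, 0.2, -0.8]
finger_gap: 0.0425
grip_force: 0.0
```

```bash
python3 - <<'E'
from h import *
s=env.get_state();print(s["tcp_pos"],s["orientation"],s["finger_gap"]);c=save("wrist","pics/w2.png")
E
```

```text
[ 0.47398535 -0.16685579  0.15762192] [-1.46628908e-04  3.79739975e-02  9.99278707e-01  1.39239724e-04] 0.042508315705650654
```

View pics/w2.png

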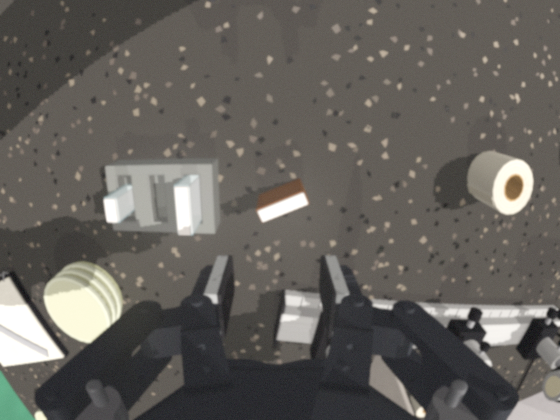

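The roll stands on the bench at (500,185), and the long cell is at (188,205). Finishing the approach, then measuring.

Request:
carry_out(
  series=[
    {"delta_rot":[0,0,0],"travel":[0,-1,0],"fingers":0},
    {"delta_rot":[0,0,0],"travel":[-0.12,-1,0],"fingers":0},
    {"delta_rot":[0,0,0],"travel":[0,-1,0],"fingers":0},
    {"delta_rot":[0,0,0],"travel":[0,0,0],"fingers":0},
    {"delta_rot":[0,0,0],"travel":[0,0,0],"fingers":0},
  ],
)

```text
clock: 12.15
tcp_pos: [0.471, -0.2395, 0.1577]
orientation: [-0.0, 0.036, 0.999, 0.001]
wrist_force: [0.7, 0.5, -0.1]
finger_gap: 0.0427
grip_force: 0.0
```

```bash
python3 - <<'E'
from h import *
s=env.get_state();print(s["tcp_pos"],s["orientation"]);c=save("wrist","pics/w3.png")
cv2.imwrite("pics/w3c.png",cv2.resize(c["color"][140:290,170:380,::-1],None,fx=3.7,fy=3.7,interpolation=cv2.INTER_CUBIC))
E
```

```text
[ 0.47101986 -0.23951574  0.15766168] [-3.15228198e-04  3.64954167e-02  9.99333630e-01  5.29647951e-04]
```

View pics/w3c.png

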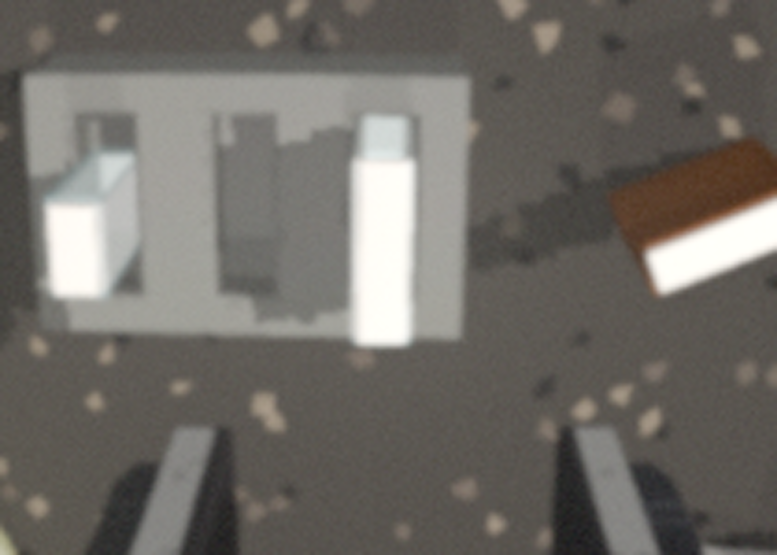

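Long lid top corners in the crop: (356,160), (413,160), (411,346), (353,346).

```bash
python3 - <<'E'
from h import *
s=env.get_state();c=env.read_camera("wrist");print(s["tcp_pos"])
q=np.array([wz(c,s,*cr(X,Y,170,140,3.7),.063) for X,Y in[(356,160),(413,160),(411,346),(353,346)]]);print(q.round(4));print(q.mean(0))
d=(q[3]+q[2]-q[0]-q[1]);print("cell yaw",np.arctan2(d[1],d[0]), np.linalg.norm(d)/2, np.linalg.norm(q[1]-q[0]))
w,x,y,z=s["orientation"];R=Ro.from_quat([x,y,z,w]).as_matrix();print("tool y yaw",-np.arctan2(R[0,1],R[1,1]))
E
```

```text
[ 0.47107629 -0.23941947  0.15773464]
[[ 0.4499 -0.2438  0.063 ]
 [ 0.4508 -0.2322  0.063 ]
 [ 0.4918 -0.2354  0.063 ]
 [ 0.4909 -0.2478  0.063 ]]
[ 0.47083685 -0.23979581  0.063     ]
cell yaw -0.08724465986551538 0.04112913885813105 0.011644867239036976
tool y yaw -0.0726306979888266
```

Request:
carry_out(
  series=[
    {"delta_rot":[0,0,-0.1],"travel":[0,-0.04,-0.9],"fingers":0},
    {"delta_rot":[0,0,0],"travel":[0,0,-1],"fingers":0},
    {"delta_rot":[0,0,0],"travel":[0,0,-1],"fingers":0},
    {"delta_rot":[0,0,0],"travel":[0,0,-0.9],"fingers":0},
    {"delta_rot":[0,0,0],"travel":[0,0,-0.7],"fingers":0},
  ],
)

```text
clock: 12.88
tcp_pos: [0.471, -0.2404, 0.0444]
orientation: [-0.0, 0.041, 0.999, 0.0]
wrist_force: [-0.3, -1.0, 0.4]
finger_gap: 0.0426
grip_force: 0.0
```

Request:
carry_out(
  series=[
    {"delta_rot":[0,0,0],"travel":[0,0,0],"fingers":0.2},
    {"delta_rot":[0,0,0],"travel":[0,0,0],"fingers":0.4},
    {"delta_rot":[0,0,0],"travel":[0,0,0],"fingers":0.4},
  ],
)

```text
clock: 13.25
tcp_pos: [0.472, -0.242, 0.0464]
orientation: [0.001, 0.042, 0.999, -0.0]
wrist_force: [0.4, -0.6, -0.1]
finger_gap: 0.0256
grip_force: 0.0
```

```bash
python3 - <<'E'
from h import *
s=env.get_state();print(s["tcp_pos"],s["orientation"],s["wrist_force"],s["finger_gap"]);c=save("wrist","pics/w4.png")
cv2.imwrite("pics/w4c.png",cv2.resize(c["color"][200:400,150:400,::-1],None,fx=3,fy=3,interpolation=cv2.INTER_CUBIC))
E
```

```text
[ 0.47197266 -0.24197155  0.04637036] [ 7.90104183e-04  4.17139045e-02  9.99129184e-01 -4.45876168e-04] [ 0.3555708  -0.58586897 -0.06868702] 0.02559393308904512
```

View pics/w4c.png

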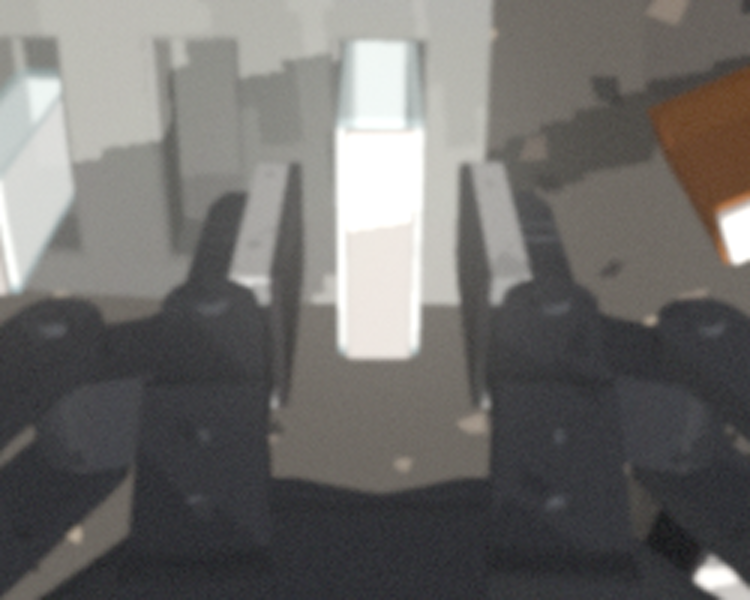

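The cell sits centred between the pads: pads at ≈285 and 470, cell centre ≈378. Final lowering and grip.

Request:
carry_out(
  series=[
    {"delta_rot":[0,0,0],"travel":[0,0,-0.48],"fingers":0.4},
    {"delta_rot":[0,0,0],"travel":[0,0,0],"fingers":0.4},
    {"delta_rot":[0,0,0],"travel":[0,0,0],"fingers":0.4},
  ],
)

```text
clock: 13.68
tcp_pos: [0.471, -0.2416, 0.033]
orientation: [-0.0, 0.042, 0.999, 0.0]
wrist_force: [0.6, -0.2, 0.5]
finger_gap: 0.0254
grip_force: 0.0
```

Request:
carry_out(
  series=[
    {"delta_rot":[0,0,0],"travel":[0,0,0],"fingers":0.6},
    {"delta_rot":[0,0,0],"travel":[0,0,0],"fingers":0.75},
    {"delta_rot":[0,0,0],"travel":[0,0,0],"fingers":1},
    {"delta_rot":[0,0,0],"travel":[0,0,0],"fingers":1},
    {"delta_rot":[0,0,0],"travel":[0,0,0],"fingers":1},
  ],
  squeeze=25,
)

```text
clock: 14.3
tcp_pos: [0.4714, -0.2418, 0.0335]
orientation: [0.0, 0.042, 0.999, -0.0]
wrist_force: [0.9, -0.9, 1.7]
finger_gap: 0.0117
grip_force: 25.4
```

Request:
carry_out(
  series=[
    {"delta_rot":[0,0,0],"travel":[0,0,0.3],"fingers":1},
    {"delta_rot":[0,0,0],"travel":[0,0,0.5],"fingers":1},
    {"delta_rot":[0,0,0],"travel":[0,0,0.8],"fingers":1},
    {"delta_rot":[0,0,0],"travel":[0,0,1],"fingers":1},
    {"delta_rot":[0,0,0],"travel":[0,0,1],"fingers":1},
  ],
)

```text
clock: 14.92
tcp_pos: [0.4713, -0.2417, 0.125]
orientation: [0.0, 0.042, 0.999, -0.0]
wrist_force: [-0.3, -0.4, -0.3]
finger_gap: 0.0119
grip_force: 25.2
```

Request:
carry_out(
  series=[
    {"delta_rot":[0,0,0],"travel":[0,0,1],"fingers":1},
    {"delta_rot":[0,0,0],"travel":[0,0,1],"fingers":1},
    {"delta_rot":[0,0,0],"travel":[0,0,1],"fingers":1},
    {"delta_rot":[0,0,0],"travel":[0,0,1],"fingers":1},
    {"delta_rot":[0,0,0],"travel":[0,0,1],"fingers":1},
  ],
)

```text
clock: 15.55
tcp_pos: [0.4711, -0.2416, 0.2502]
orientation: [0.0, 0.042, 0.999, -0.0]
wrist_force: [-0.5, -1.4, -0.1]
finger_gap: 0.0123
grip_force: 25.2
```

Request:
carry_out(
  series=[
    {"delta_rot":[0,0,0.9],"travel":[0.5,0.6,0],"fingers":1},
    {"delta_rot":[0,0,0.9],"travel":[0.5,0.6,0],"fingers":1},
    {"delta_rot":[0,0,0.9],"travel":[0.5,0.6,0],"fingers":1},
    {"delta_rot":[0,0,0.9],"travel":[0.5,0.6,0],"fingers":1},
    {"delta_rot":[0,0,0.9],"travel":[0.5,0.6,0],"fingers":1},
  ],
)

```text
clock: 16.18
tcp_pos: [0.534, -0.1661, 0.2493]
orientation: [0.0, -0.184, 0.983, -0.0]
wrist_force: [0.0, -0.2, -0.1]
finger_gap: 0.0123
grip_force: 25.2
```

Request:
carry_out(
  series=[
    {"delta_rot":[0,0,0.9],"travel":[0.5,0.6,0],"fingers":1},
    {"delta_rot":[0,0,0.9],"travel":[0.5,0.6,0],"fingers":1},
    {"delta_rot":[0,0,0.9],"travel":[0.5,0.6,0],"fingers":1},
    {"delta_rot":[0,0,0.9],"travel":[0.5,0.6,0],"fingers":1},
    {"delta_rot":[0,0,0.9],"travel":[0.5,0.6,0],"fingers":1},
  ],
)

```text
clock: 16.8
tcp_pos: [0.5965, -0.0911, 0.2493]
orientation: [0.0, -0.398, 0.917, -0.0]
wrist_force: [-0.5, 0.1, -0.5]
finger_gap: 0.0118
grip_force: 25.2
```

Request:
carry_out(
  series=[
    {"delta_rot":[0,0,0.9],"travel":[0.5,0.6,0],"fingers":1},
    {"delta_rot":[0,0,0.9],"travel":[0.5,0.6,0],"fingers":1},
    {"delta_rot":[0,0,0.9],"travel":[0.5,0.6,0],"fingers":1},
    {"delta_rot":[0,0,0.9],"travel":[0.5,0.6,0],"fingers":1},
    {"delta_rot":[0,0,0],"travel":[0,0,0],"fingers":1},
  ],
)

```text
clock: 17.42
tcp_pos: [0.6466, -0.0308, 0.2488]
orientation: [0.0, -0.555, 0.832, -0.0]
wrist_force: [0.1, -0.6, -0.4]
finger_gap: 0.012
grip_force: 25.2
```

Request:
carry_out(
  series=[
    {"delta_rot":[0,0,0],"travel":[0,0,0],"fingers":1},
    {"delta_rot":[0,0,0],"travel":[0,0,0],"fingers":1},
    {"delta_rot":[0,0,0],"travel":[0,0,0],"fingers":1},
  ],
)

```text
clock: 17.8
tcp_pos: [0.6459, -0.0323, 0.2486]
orientation: [0.0, -0.554, 0.832, -0.0]
wrist_force: [0.0, 0.4, -0.1]
finger_gap: 0.0117
grip_force: 25.2
```

```bash
python3 - <<'E'
from h import *
s=env.get_state();print(s["tcp_pos"],s["orientation"],s["joint_pos"].round(3))
w,x,y,z=s["orientation"];R=Ro.from_quat([x,y,z,w]).as_matrix();print("tool y yaw",-np.arctan2(R[0,1],R[1,1]))
c=save("wrist","pics/w5.png");save("top","pics/t5.png");save("scene","pics/s5.png")
t=cv2.imread("pics/s5.png")[185:270,205:390];w_=c["color"][:,:,::-1]
im=np.zeros((600,800,3),np.uint8);im[:420,:560]=w_;u=cv2.imread("pics/t5.png")[150:235,172:357]
im[420:590,0:370]=cv2.resize(u,None,fx=2,fy=2);im[420:590,400:770]=cv2.resize(t,None,fx=2,fy=2)
cv2.imwrite("pics/m5.png",im)
E
```

```text
[ 0.64593809 -0.03226459  0.24858171] [ 6.66090841e-06 -5.54280198e-01  8.32330140e-01 -1.95936751e-05] [-0.174  0.457  0.299  1.413 -0.    -1.349]
tool y yaw 1.1749958273196133
```

View pics/m5.png

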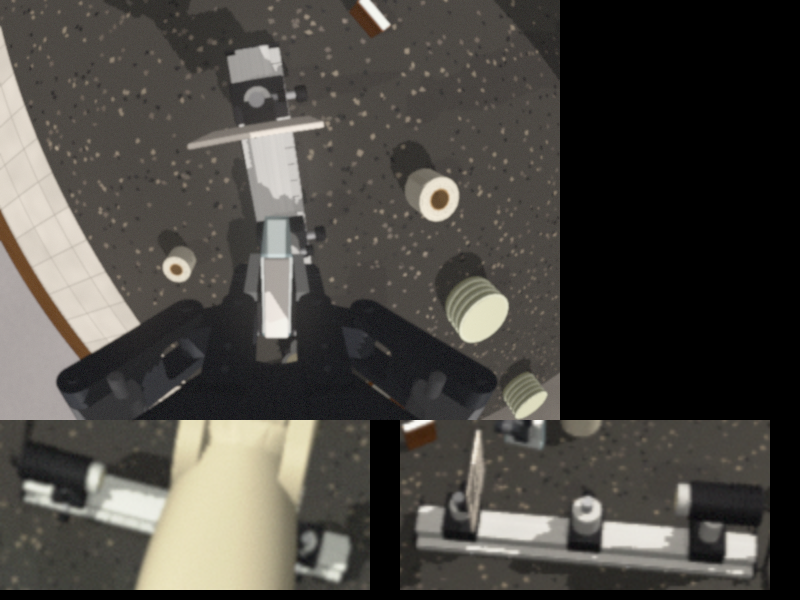

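The cell is held centred in the hand (lid at columns 262–291, cx = 276) and the post is bare at scene (298,228). I'll check the beam line numerically from the bare post and the screen edge.

```bash
python3 - <<'E'
from h import *
np.set_printoptions(linewidth=200,precision=4,suppress=True)
S=env.read_camera("scene")
g=cv2.cvtColor(S["color"],cv2.COLOR_RGB2GRAY);print(g[216:252,286:312])
t=cv2.imread("pics/top.png");T=env.read_camera("top")
m=(t.min(2)>150).astype(np.uint8);m[:, :314]=0;m[:,327:]=0;m[:180]=0;m[222:]=0
r=cv2.minAreaRect(cv2.findNonZero(m));b=cv2.boxPoints(r);print(r,b)
p=onz(T,*r[0],.183);print("screen top centre",p,p[0]*.973-p[1]*.23)
print("expect post px",proj(S,[.667,.036,.113]),proj(S,[.667,.036,.095]))
E
```

```text
[[ 66  78  85  77  66  62  63  65  67  66  66  68  68  68  67  68  66  69  67  69  62  60  66  69  72  94]
 [ 67  70  70  66  62  65  63  64  65  62  63  63  67  69  67  68  68  66  68  69  67  64  66  71  70  84]
 [ 64  64  66  61  62  64  64  64  65  56  48  51  58  66  69  70  69  70  71  70  70  69  67  68  70  73]
 [ 66  63  63  61  64  60  66  65  64  57  44  48  52  59  63  67  68  69  68  70  67  71  69  70  68  91]
 [ 64  66  63  64  64  64  64  64  62  62  51  42  35  43  46  60  65  69  69  70  69  69  68  69  70  83]
 [ 66  61  63  64  66  69  66  63  64  59  45  28  34  39  40  50  66  71  71  67  72  68  70  69  70  74]
 [ 66  67  63  63  65  65  65  64  66  60  47  52  68  71  56  41  51  64  66  69  69  69  68  68  67  71]
 [ 84  81  73  66  62  64  64  70  80  90 113 136 169 179 135  86  67  66  68  68  69  71  65  72  71  69]
 [ 82  79  69  64  64  75  85 109 156 188 194 195 199 199 197 180 137  98  75  69  69  69  68  68  69  69]
 [ 73  70  63  64  63  88 146 199 216 211 207 205 202 200 199 193 200 175 117  80  69  69  70  68  70  68]
 [ 68  65  63  63  59  91 186 
[... 2445 characters left out ...]
 39  28  32  25  19  23  20  20  17  11  12  21  11  12  19  25  71 115 127 130 135 124 115]
 [142 138 123  98  86  73  65  64  55  51  45  42  39  40  38  30  29  29  34  70  94 104 101 101 101 102]
 [152 148 147 142 140 139 139 137 136 133 118 109 110 108  96  86  74  66  82 103 112 113 110 107 103 102]]
((316.4326477050781, 201.45596313476562), (5.446156024932861, 39.03927230834961), 14.743562698364258) [[308.8316 219.6399]
 [318.7668 181.886 ]
 [324.0337 183.272 ]
 [314.0984 221.0259]]
screen top centre [ 0.6335 -0.0913  0.183 ] 0.6373649205639125
expect post px (np.float64(297.9403811054567), np.float64(225.31523317136111)) (np.float64(297.6869292413162), np.float64(228.87911174907822))
```

```bash
python3 - <<'E'
from h import *
S=env.read_camera("scene")
for n,u,v,z,o in[("front",298,235.6,.095,.018),("postc",298,225.25,.113,0)]:
  p=onz(S,u,v,z);k=S["world_from_camera"][:2,3]-p[:2];p[:2]-=o*k/np.linalg.norm(k);print(n,p.round(4),p[0]*.973-p[1]*.23)
E
```

```text
front [0.6681 0.0378 0.095 ] 0.6413624507484639
postc [0.6668 0.0362 0.113 ] 0.6405157512151333
```

Request:
carry_out(
  series=[
    {"delta_rot":[0,0,0.6],"travel":[0.2,0.4,0],"fingers":1},
    {"delta_rot":[0,0,0.6],"travel":[0.2,0.4,0],"fingers":1},
    {"delta_rot":[0,0,0.44],"travel":[0.06,0.2,0],"fingers":1},
    {"delta_rot":[0,0,0],"travel":[0,0,0],"fingers":1},
    {"delta_rot":[0,0,0],"travel":[0,0,0],"fingers":1},
  ],
)

```text
clock: 18.73
tcp_pos: [0.6576, -0.0069, 0.2483]
orientation: [-0.0, -0.621, 0.784, 0.0]
wrist_force: [-0.7, -0.1, 0.2]
finger_gap: 0.0122
grip_force: 25.2
```

Request:
carry_out(
  series=[
    {"delta_rot":[0,0,0],"travel":[0,0,-0.5],"fingers":1},
    {"delta_rot":[0,0,0],"travel":[0,0,-0.9],"fingers":1},
    {"delta_rot":[0,0,0],"travel":[0,0,-0.9],"fingers":1},
    {"delta_rot":[0,0,0],"travel":[0,0,-0.9],"fingers":1},
    {"delta_rot":[0,0,0],"travel":[0,0,-0.7],"fingers":1},
  ],
)

```text
clock: 19.35
tcp_pos: [0.6568, -0.0069, 0.1488]
orientation: [-0.001, -0.621, 0.784, 0.001]
wrist_force: [-0.3, -0.0, -0.7]
finger_gap: 0.0117
grip_force: 25.2
```

Request:
carry_out(
  series=[
    {"delta_rot":[0,0,0],"travel":[0,0,-0.4],"fingers":1},
    {"delta_rot":[0,0,0],"travel":[0,0,0],"fingers":1},
    {"delta_rot":[0,0,0],"travel":[0,0,0],"fingers":1},
    {"delta_rot":[0,0,0],"travel":[0,0,0],"fingers":1},
  ],
)

```text
clock: 19.85
tcp_pos: [0.6583, -0.0068, 0.1418]
orientation: [0.001, -0.621, 0.784, -0.001]
wrist_force: [-0.8, 0.1, -0.6]
finger_gap: 0.012
grip_force: 25.2
```

```bash
python3 - <<'E'
from h import *
s=env.get_state();print(s["tcp_pos"],s["orientation"],s["wrist_force"],s["joint_pos"].round(3))
w,x,y,z=s["orientation"];R=Ro.from_quat([x,y,z,w]).as_matrix();print("tool y yaw",-np.arctan2(R[0,1],R[1,1]),R[:,2]);p=s["tcp_pos"];print("perp",p[0]*.973-p[1]*.23,"along",p[0]*.23+p[1]*.973)
c=save("wrist","pics/w6.png")
g=cv2.cvtColor(c["color"],cv2.COLOR_RGB2GRAY);np.set_printoptions(linewidth=220)
print(g[230:345:8,240:316:2])
E
```

```text
[ 0.65831963 -0.00680307  0.14180064] [ 5.59536469e-04 -6.21044668e-01  7.83774770e-01 -5.63568132e-04] [-0.84164846  0.05828383 -0.55780523] [-0.132  0.509  0.121  1.181  0.    -1.472]
tool y yaw 1.3401500945858889 [ 1.57710310e-03 -1.88426685e-04 -9.99998739e-01]
perp 0.6421097018450499 along 0.14479412645269188
[[ 60  58  75 126 133 131 135 135 132 123 122 118 116 135 184 195 196 194 194 195 196 196 189 139 117 121 124 125 125 125 150 178 185 185 183 160 100  77]
 [ 63  61  50  40  44  44  48  45  47  50  51  84 112 136 181 195 195 195 196 195 195 197 186 136 113  93  56  49  48  49  46  48  50  49  44  45  58  77]
 [ 57  55  45  50  50  50  51  51  54  53  61  98 117 137 180 195 196 194 194 196 196 196 186 137 116 106  68  44  54  51  54  49  50  52  54  51  53  64]
 [ 59  56  53  48  58  77  89  89  89  91 100 135 147 166 200 213 214 213 214 214 215 215 205 162 144 139 112  88  93  92  90  83  56  50  53  58  57  69]
 [ 65  69  54  55  77  97  97  99  99  99 147 210 173 166 165 166 164 168 167 165 168 178 180 181 182 212 176  98 101 102  99  98  86  65  65  57  80 158]
 [ 45  46
[... 841 characters left out ...]
35 236 235 236 230 191 194 174  69  58  54  49  47  53  48  51  53  47  45  47]
 [ 41  43  50  43  48  48  50  56  60  73  78 146 202 226 234 234 234 235 236 236 236 237 237 236 219 169  67  62  53  52  49  49  45  53  47  49  50  41]
 [ 44  43  46  42  45  49  46  58  58  68  82 161 215 235 242 243 243 244 244 244 244 245 245 241 224 178  67  55  48  49  44  50  48  46  47  45  45  45]
 [ 44  47  44  46  43  47  48  59  81 131 103 146 192 233 242 243 244 244 244 244 244 245 245 243 221 205 141 148 106  48  47  45  48  48  47  43  42  40]
 [ 39  40  43  39  44  38  49  59 113 157 154 149 157 160 187 214 214 209 193 189 174 193 216 218 219 220 218 198 120  55  44  41  43  40  45  41  39  39]]
```

Request:
carry_out(
  series=[
    {"delta_rot":[0,0,0],"travel":[-0.02,0,-0.3],"fingers":1},
    {"delta_rot":[0,0,0],"travel":[0,0,0],"fingers":1},
    {"delta_rot":[0,0,0],"travel":[0,0,0],"fingers":1},
    {"delta_rot":[0,0,0],"travel":[0,0,0],"fingers":1},
  ],
)

```text
clock: 20.4
tcp_pos: [0.6573, -0.0067, 0.1334]
orientation: [0.0, -0.621, 0.784, -0.0]
wrist_force: [-0.2, 0.4, -0.7]
finger_gap: 0.0117
grip_force: 25.2
```

```bash
python3 - <<'E'
from h import *
np.set_printoptions(linewidth=220,precision=4,suppress=True)
for i in range(3):
  c=env.read_camera("wrist");s=env.get_state();p=s["tcp_pos"];print(p,"perp",p[0]*.973-p[1]*.23,s["clock"])
g=cv2.cvtColor(c["color"],cv2.COLOR_RGB2GRAY);print(g[244:268,277],g[320:350,277],g[300,255:300])
for dz in(.0265,.0295,.0325):
  q=np.array([wz(c,s,u,v,p[2]+dz) for u,v in[(277,256),(277,337),(262,300),(291.5,300)]])-p
  print(dz,"len",np.linalg.norm(q[0]-q[1]),"mid",(q[0]+q[1])/2,"wid",np.linalg.norm(q[2]-q[3]),(q[2]+q[3])/2)
S=save("scene","pics/s6.png");gs=cv2.cvtColor(S["color"],cv2.COLOR_RGB2GRAY)
for n,X in[("screen",[.6365,-.094,.138]),("cell",[p[0],p[1],.138])]:print(n,proj(S,X))
E
```

```text
[ 0.6573 -0.0067  0.1334] perp 0.6411261733559693 20.45
[ 0.6574 -0.0067  0.1334] perp 0.6411595097643034 20.5
[ 0.6574 -0.0067  0.1335] perp 0.6411597208119669 20.55
[195 196 197 197 197 196 196 196 199 206 214 222 215 192 160 147 156 164 169 166 169 165 168 168] [237 236 236 239 240 243 244 245 245 244 244 245 244 245 245 244 240 233 222 219 218 218 218 218 218 216 211 195 172 157] [148 150 124  91  79  81 116 169 199 203 215 228 232 233 233 232 232 234 234 235 235 235 235 235 235 232 224 205 184 170 170 172 177 191 201 184 139  84  63  63  76 100 107  93  73]
0.0265 len 0.043135109822361864 mid [-0.0003  0.0029  0.0265] wid 0.012777230970054463 [-0.0002  0.0029  0.0265]
0.0295 len 0.04203207234888237 mid [-0.0008  0.0008  0.0295] wid 0.012450495634841229 [-0.0007  0.0009  0.0295]
0.0325 len 0.04092903487540287 mid [-0.0013 -0.0012  0.0325] wid 0.012123760299627894 [-0.0011 -0.0012  0.0325]
screen (np.float64(242.8672156567187), np.float64(215.73906988863075))
cell (np.float64(280.03148747484437), np.float64(218.86780577154417))
```

```bash
python3 - <<'E'
from h import *
s=env.get_state();print(abs(s["qvel"]).max(),s["grip_force"],s["wrist_force"]);print(env.hand_in())
E
```

```text
0.002078365121150678 25.199059545993805 [ 0.37786149  0.22419003 -0.4896065 ]
the job is handed in; nothing more can be done
None
```

The film roll is standing on the bench, and the job was handed in at about 20.6 s with the long cell held upright by its frosted faces in the beam; by my measurements it is centred to within about 2 mm, and no verdict came back.

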